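Unplug the drying nozzle from the compressor's quick coupling and park it

TASK

The blow nozzle is still plugged into the quick coupling on top of the small compressor. Gently push the coupling's sprung sleeve all the way back (straight down), draw the nozzle out without tugging against the lock or forcing anything, let the sleeve spring forward again, and stand the nozzle upright and fully home, nipple down, in the free hole of the wooden rack. Leave the other things where they are.

Things in the scene. Friction and masses are not known exactly. Their poses are not given: they have to be found in the camera images.
- compressor: Small grey airbrush compressor, a box 170 (x) x 130 x 110 mm high, fixed. Origin under its centre, z up. The quick coupling stands upright on its top at x -30 mm. Also on top: a rubber carrying bar along y, 30 mm high, at x +62 mm; a black knob 14 mm high at x +25, y +40 mm. Keep the fingers' force on it and on its coupling below 25 N, and the nozzle's on it below 30 N.
- socket (a point): Centre of the mouth of the coupling's fixed brass body (bore 17 mm, 29 mm deep), 139 mm above the table; z up, along the bore. Hidden inside the sleeve; the nozzle's shoulder rests on it. Round it, clamped on the sleeve: a flat steel thumb ring, 48 mm outside, 28 mm inside, 5 mm thick, its top 154 to 168 mm above the table at rest: it differs each time and is not measured, so find it by touch.
- sleeve (a joint): How far the coupling's sprung sleeve is pushed down (back), m: 0 = forward (up), 0.010 = hard stop. Spring and weight push up with 4 N at 0, rising evenly to 14 N at the stop. Four pawls that lock the nozzle withdraw with it, clearing the nipple from 0.0065; push to 0.0085 or more. If it comes up before the nozzle has risen 2 mm, the nozzle is locked again; after that it may rise with it.
- nozzle: Steel blow nozzle, 86 mm long, loose, 70 to 120 g, plugged in upright. Origin at its nipple's tip (lower end), z up along it. Nipple 15 mm across with a groove and chamfered tip, z 0 to 26 mm; square body 18 x 18 mm, sides along its x and y, z 26 to 66; brass cone 17 narrowing to 6 mm, z 66 to 86. At the start the tip is 113 mm above the table; 11 to 25 mm of the square shows above the thumb ring.
- nozzle_shoulder (a point): Centre of the underside of the nozzle's square body, 26 mm above its tip; lands on the rack's top when home. One-hand way to unplug: straddle the square body with open fingers, push the thumb ring down with both fingertips, close on the square body while still pushing, then lift; the sleeve snaps up as the nipple leaves.
- rack: Plywood block 80 (x) x 160 (y) x 45 mm high, fixed, origin under its centre. Two holes in its top, at y -40 mm (free) and y +40 mm (taken by the spare fitting).
- free_hole (a point): Centre of the mouth of the free hole, 45 mm above the table: 18 mm wide, 32 mm deep, slightly chamfered; z up.
- spare: Spare fitting standing in the rack's other hole, a dark steel round body 24 mm across with a thin brass stub, reaching 26 mm above the rack; loose.
- jar: Closed glass jar with black cap, 48 mm across, 68 mm high, origin under its centre; loose.
- sponge: Pale yellow sponge block 70 x 45 x 25 mm, origin under its centre; loose.
- brush: Paint brush 200 mm long lying on the table along its x; loose.
- cup: White plastic cup 72 mm across, 85 mm high; loose.
- pumpkin: Blue painted ornamental pumpkin 78 mm across, 64 mm high; loose.
- pot: Open terracotta flower pot 114 mm across, 96 mm high; loose.

How it is judged (in metres and radians):
On the way, in this order (a step that is already met when the one before it is completed fails the run):
1. the sleeve is pushed back at least 8.5 mm of its 10 mm while the nozzle is still seated (value of joint sleeve above 0.0085 m and z of nozzle_shoulder in the frame of socket below 0.002 m and horizontal distance between nozzle_shoulder and socket below 0.004 m), for 0.1 s.
2. the nozzle is drawn clear of the coupling and the sleeve has sprung forward (z of nozzle in the frame of socket above 0.003 m and value of joint sleeve below 0.001 m), for 0.1 s.
At the end, for the whole second after the job is handed in: The nozzle stands at rest in the rack's free hole: tip within 5 mm of the hole's axis, shoulder within 2 mm of the rack's top, upright within 0.1 rad; the coupling's sleeve is forward again within 1 mm; nothing is held (horizontal distance between nozzle and free_hole below 0.005 m and z of nozzle_shoulder in the frame of free_hole below 0.002 m and angle between nozzle's own z axis and vertical below 0.1 rad and linear speed of nozzle below 0.02 m/s and value of joint sleeve below 0.001 m); the robot touches nothing.
It fails at once if the fingers load the coupling or compressor with more than 25 N (contact force between the fingers and compressor above 25 N).
It fails at once if the nozzle is tugged or jammed against the coupling with more than 30 N (contact force between nozzle and compressor above 30 N).
It fails at once if the nozzle is forced against the rack with more than 30 N (contact force between nozzle and rack above 30 N).
It fails at once if another thing on the table is disturbed: the spare fitting moved by more than 15 mm, or the jar, sponge, brush, cup, pumpkin or pot by more than 30 mm (distance of spare from where it was at the start of the episode above 0.015 m or distance of any of jar, sponge, brush, cup, pumpkin, pot from where it was at the start of the episode above 0.03 m).
It also fails if it takes over 54 s, if anything falls off the work surface, if the arm or the gripper's body presses on something with over 40 N, if the wrist force passes 120 N, or if a joint passes its speed limit or range.

ROBOT

A 6-joint arm with a two-finger parallel gripper is mounted at the origin on the work surface. World frame = base frame: x ahead of the robot, y to its left, z up, the work surface at z = 0. Lengths are in m, angles in degrees, forces in N, time in s.
With the tool pointing down it reaches from about 0.3 to 0.875 m from the base axis. Payload 6.4 kg.
Tool frame: the origin (TCP) lies at the very end of the fingers, on their centre line; the grasp point (between the pads) lies 19 mm behind it (robot.pinch_z is the distance from the TCP to the grasp point, in m); z points along the fingers, x is the direction in which the jaws open and shut, and the axes are right-handed (so a half turn about z gives the same grasp; the last joint's range is limited). The gripper opens to 85 mm and grips with 20 to 120 N. Pads are 22 mm wide; open, the fingers measure 114 mm over their backs; the gripper's body (76 mm by 85 mm) begins 54 mm behind the grasp point. The pads swing forward as they close: fully open they stand 13 mm farther back than shut.
Start: joints at [-86.935, 10.359, 92.074, -0, 77.567, -11.82], TCP at [0.148, -0.556, 0.231] pointing down, gripper open.
Joint ranges: [-171.53, 171.53], [-51.25, 118.39], [17.06, 147.69], [-65.23, 245.23], [0, 150.52], [-178.68, 178.68]. Speed limits (degrees/s): [147.25, 147.25, 172.46, 180, 180, 180].

INTERFACE

Orientations are given as [roll, pitch, yaw] about the fixed x, y, z axes, in that order (R = Rz(yaw) Ry(pitch) Rx(roll)).
In Python, from plant import robot gives the robot as it stands. The module is installed in compiled form; this text tells all that it offers.
- The arm moves only by the tool send_rows, never from a script. Its arguments are lists of equal length, an entry for each row: "offset": the shift along the tool's x, y, z in m, a list of three; "rot": the turn, a rotation vector about the tool's x, y, z in rad, a list of three; "gripper": the opening, from 0 (shut) to 1 (fully open). In form: {"offset": [[dx, dy, dz], ...], "rot": [[rx, ry, rz], ...], "gripper": [gripper, ...]}. A call has 1 to 8 rows; each row is the pose to reach, as a shift and turn from the pose commanded when the call began, along the tool's axes at that moment; what a row does not reach only later rows make up. A row lasts 1/12 s, in which the tool goes at most 41.7 mm and 7.16 degrees, less where a joint would pass 70% of its speed; a pose out of reach is approached as far as the arm can. A call with a gripper value outside its range is refused whole. The fingers move at their own pace and stop on an object; "squeeze" is the grip in N (left out, the last holds). Time passes only in rows, so rows that repeat a pose let the fingers close. It gives the time, the measured TCP pose, the force and the opening at its end, in the units of the state.
- robot.get_state(): the state, without advancing time (a new reading comes with each control period).
- robot.capture(name): name is "scene" or "top" or "wrist"; returns the picture (480x640x3 uint8, red, green, blue); there is no depth.
- robot.get_calibration(name): a dict with "camera_matrix" (3x3 intrinsics, pixels), "pose" (4x4, takes a point from camera to world coordinates). Camera axes: x right, y up, looking along -z (the intrinsics and any distortion apply to the point x, -y, -z); pixel columns grow to the right and rows downward; lengths in m; the calibration is good to about 2 mm. A picture is of the moment at which its call begins: read the wrist's pose just before it. get_calibration takes no time and is no camera call; for the wrist camera it gives the pose at the moment of the call.
- robot.sign_off(): hands the job in, once; it reports no verdict.
The state is a dict: "time_s": time; "q": joint angles; "joint_vel": joint speeds; "joint_efforts": joint torques, N m; "position": TCP position; "eef_rot": TCP orientation; "ft_force": force on the tool from outside, world axes, zero at the start; "torque": the same for the moment, N m; "width": opening from 0.0 (shut) to 1.0 (fully open).
Only numpy, scipy, OpenCV 4.12 (cv2) and the standard library are available. Lean on these libraries where they do the work, as an engineer would, in place of code of your own. Each camera call takes 0.05 s, during which the arm holds its last target. There are 200 camera calls.

## Working session

There is one attempt and no reset: what is moved stays moved. The work goes in short steps, Python scripts to look and compute and a tool call to move; the robot and the scene stay as the last step left them, time stands still between calls to the robot, and variables do not carry over. Pictures are saved under pics/ and viewed, about 8 in all and at most 12, crops included, and the job is handed in when it is done.

Besides the shell and the picture viewer there is one more tool, called after ">>>" as a command line: name --argument value ..., lists and objects as JSON in quotes. send_rows: Moves the arm, as the interface text tells. Its arguments: {"type":"object","properties":{"offset":{"type":"array","items":{"type":"array","items":{"type":"number"}}},"rot":{"type":"array","items":{"type":"array","items":{"type":"number"}}},"gripper":{"type":"array","items":{"type":"number"}},"squeeze":{"type":"number"}},"required":["offset","rot","gripper"]}

```bash
mkdir -p pics; cat > h.py <<'E'
import numpy as np, cv2
from plant import robot
def cap(n,f):
    s=robot.get_state(); c=robot.get_calibration(n); im=robot.capture(n)
    cv2.imwrite('pics/'+f+'.png',im[:,:,::-1]); np.savez('pics/'+f+'.npz',K=c['camera_matrix'],T=c['pose'])
    return im
def ray(f,u,v):
    d=np.load('pics/'+f+'.npz'); K,T=d['K'],d['T']
    p=np.linalg.solve(K,[u,v,1]); r=T[:3,:3]@np.array([p[0],-p[1],-p[2]])
    return T[:3,3],r
def atz(f,u,v,z):
    o,r=ray(f,u,v); return o+r*(z-o[2])/r[2]
def tri(obs):
    A=np.zeros((3,3));b=np.zeros(3)
    for f,u,v in obs:
        o,r=ray(f,u,v); r=r/np.linalg.norm(r); P=np.eye(3)-np.outer(r,r); A+=P;b+=P@o
    x=np.linalg.solve(A,b)
    res=[np.linalg.norm(np.cross(x-ray(f,u,v)[0],ray(f,u,v)[1]/np.linalg.norm(ray(f,u,v)[1]))) for f,u,v in obs]
    return x,res
def proj(f,X):
    d=np.load('pics/'+f+'.npz'); K,T=d['K'],d['T']
    p=np.linalg.inv(T)@np.append(X,1); q=K@np.array([p[0],-p[1],-p[2]]); return q[:2]/q[2]
E
python3 -c "
from h import *
s=robot.get_state();print(s)
for n in('scene','top','wrist'):
    cap(n,n+'0');c=robot.get_calibration(n);print(n,c)
"
```

```text
{'time_s': 0.0, 'q': array([-8.69343838e+01,  1.04023551e+01,  9.21301500e+01,  7.83192217e-04,
        7.75668700e+01, -1.18197159e+01]), 'joint_vel': array([-0.0293757 , -0.02933024, -0.08252327, -0.04809037, -0.01767555,
       -0.01820233]), 'joint_efforts': array([-7.36017537e-04, -4.44881380e+01, -3.51333690e+01, -2.24545347e-04,
        9.23332205e-03,  1.20759969e-05]), 'position': array([ 0.14770489, -0.55515146,  0.23039232]), 'eef_rot': array([-1.79978896e+02,  9.71114353e-02, -7.51148193e+01]), 'ft_force': array([-0.5505156 , -1.0044823 , -0.11910652]), 'torque': array([-0.00872968, -0.00293245, -0.00669002]), 'width': 0.999107360119324}
scene {'camera_matrix': array([[505.83129777,   0.        , 320.92360249],
       [  0.        , 505.83129777, 234.14366974],
       [  0.        ,   0.        ,   1.        ]]), 'pose': array([[ 0.68496901, -0.51666954,  0.51368281,  1.15574953],
       [ 0.72851153,  0.47660906, -0.49205158, -0.55795886],
       [ 0.00940219,  0.71126394,  0.70286215,  0.9137901 ],
       [ 0.        ,  0.        ,  0.        ,  1.        ]])}
top {'cam
[... 154 characters left out ...]
.        ]]), 'pose': array([[ 0.02133876,  0.99182351, -0.12582046,  0.39677414],
       [-0.99951212,  0.02403454,  0.01994649,  0.00350734],
       [ 0.02280743,  0.12533344,  0.99185248,  1.54551584],
       [ 0.        ,  0.        ,  0.        ,  1.        ]])}
wrist {'camera_matrix': array([[390.03834273,   0.        , 318.69167509],
       [  0.        , 390.03834273, 237.74986522],
       [  0.        ,   0.        ,   1.        ]]), 'pose': array([[ 0.25609618,  0.91583808,  0.30928199,  0.22682063],
       [-0.96664968,  0.24321945,  0.08020402, -0.53520805],
       [-0.0017695 , -0.31950729,  0.94758217,  0.37219252],
       [ 0.        ,  0.        ,  0.        ,  1.        ]])}
```

View pics/scene0.png

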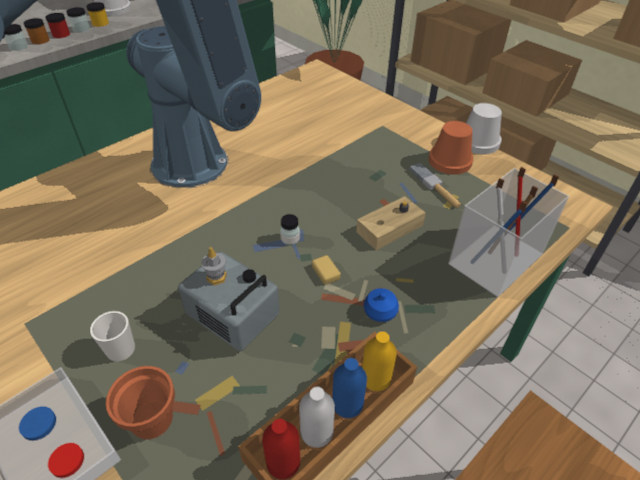

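View pics/top0.png

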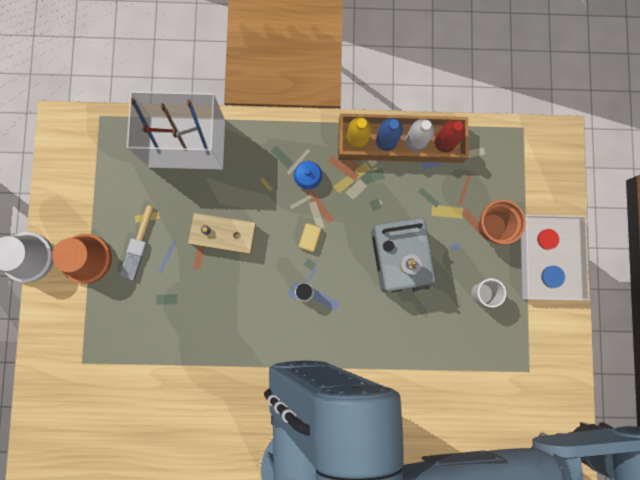

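The scene view shows the coupling at about (211,265) and the rack's free hole near (390,222). In the top view they're at (411,264) and (237,235). Next I'll crop in close on both.

```bash
python3 -c "
from h import *
def cr(f,u,v,s=5,w=80,h=60):
    im=cv2.imread('pics/'+f+'.png')[v-h//2:v+h//2,u-w//2:u+w//2]
    o=cv2.resize(im,None,fx=s,fy=s,interpolation=cv2.INTER_CUBIC)
    for i in range(0,w,10):
        cv2.line(o,(i*s,0),(i*s,6),(0,0,255),1); cv2.line(o,(0,i*s),(6,i*s),(0,0,255),1)
    return o
cv2.imwrite('pics/c1.png',np.vstack([np.hstack([cr('scene0',211,266),cr('top0',411,264)]),np.hstack([cr('scene0',392,222),cr('top0',225,234)])]))
print(atz('scene0',209,250,.2),atz('top0',411,264,.2),atz('top0',237,235,.045))
"
```

```text
[ 0.51870452 -0.24788498  0.2       ] [ 0.50764543 -0.2352485   0.2       ] [0.58499191 0.18801485 0.045     ]
```

View pics/c1.png

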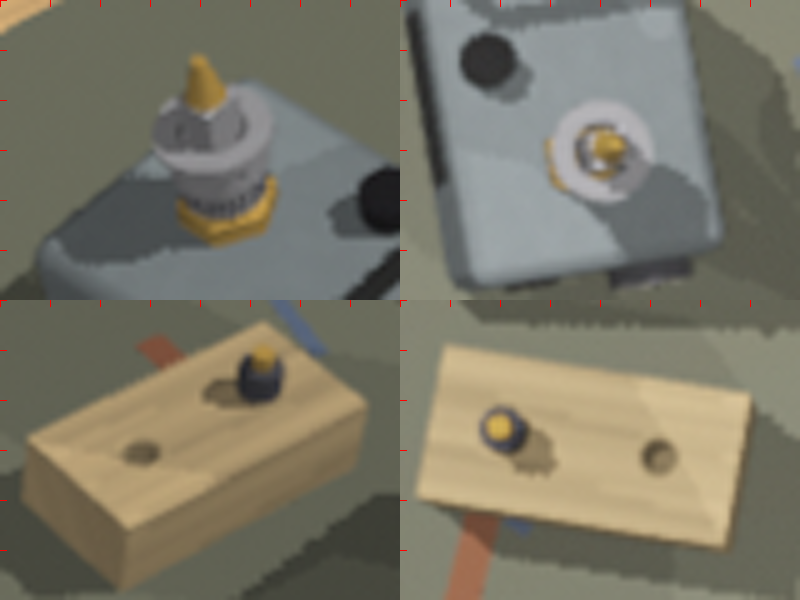

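The cone tip is at scene (210.6,247.4) and top (413,263). The free hole is at scene (380.2,222.6) and top (236.6,235.4).

```bash
python3 -c "
from h import *
print('tip',tri([('scene0',210.6,247.4),('top0',413,263)]))
print('hole',tri([('scene0',380.2,222.6),('top0',236.6,235.4)]))
g=lambda x,y,x0,y0:(x0+x/5,y0+y/5)
L=lambda P:[atz('top0',*g(a,b,*o),z)[:2] for a,b,o,z in P]
a,b=L([(45,45,(185,204),.045),(350,97,(185,204),.045)]);d=b-a;print('rack',a,b,np.degrees(np.arctan2(d[1],d[0])),np.linalg.norm(d))
a,b=L([(283,8,(371,234),.11),(322,240,(371,234),.11)]);d=b-a;print('comp',np.degrees(np.arctan2(d[1],d[0])),np.linalg.norm(d))
from scipy.spatial.transform import Rotation as R
s=robot.get_state();T=R.from_euler('xyz',s['eef_rot'],degrees=True).as_matrix();print(T, T.T@(np.array([.505,-.238,.27])-s['position']))
"
```

```text
tip (array([ 0.51074328, -0.24017001,  0.19569373]), [np.float64(0.0005847740920875461), np.float64(0.000584774092087595)])
hole (array([0.58618226, 0.19132669, 0.03857908]), [np.float64(0.002079210924187045), np.float64(0.0020792109241871597)])
rack [0.63967649 0.30120327] [0.61637819 0.1427516 ] -98.3646770054532 0.16015536780673947
comp -170.55912865993747 0.11635691915099565
[[ 2.56924744e-01 -9.66431409e-01 -8.87576182e-05]
 [-9.66430491e-01 -2.56924625e-01  1.35771649e-03]
 [-1.33494387e-03 -2.63052892e-04 -9.99999074e-01]] [-0.21488027 -0.42683445 -0.03901097]
```

>>> send_rows --offset '[[-0.1, -0.2, -0.04], [-0.2116, -0.43, -0.04], [-0.2116, -0.43, -0.04], [-0.2116, -0.43, -0.04], [-0.2116, -0.43, -0.04], [-0.2116, -0.43, -0.04], [-0.2116, -0.43, -0.04], [-0.2116, -0.43, -0.04]]' --rot '[[0, 0, 0], [0, 0, 0], [0, 0, 0], [0, 0, 0], [0, 0, 0], [0, 0, 0], [0, 0, 0], [0, 0, 0]]' --gripper '[1, 1, 1, 1, 1, 1, 1, 1]' --squeeze 20

```text
time_s: 0.82
position: [0.3989, -0.3358, 0.2604]
eef_rot: [180.0, 0.0, -75.1]
ft_force: [0.6, -0.7, 0.1]
width: 1.002
```

>>> send_rows --offset '[[-0.0644, -0.131, -0.01], [-0.0644, -0.131, -0.01], [-0.0644, -0.131, -0.01], [-0.0644, -0.131, -0.01], [-0.0644, -0.131, -0.01], [-0.0644, -0.131, -0.01]]' --rot '[[0, 0, 0], [0, 0, 0], [0, 0, 0], [0, 0, 0], [0, 0, 0], [0, 0, 0]]' --gripper '[1, 1, 1, 1, 1, 1]'

```text
time_s: 1.32
position: [0.5083, -0.2407, 0.2699]
eef_rot: [180.0, 0.0, -74.9]
ft_force: [-0.3, -0.4, -0.4]
width: 0.994
```

```bash
python3 -c "
from h import *
cap('wrist','w1');s=robot.get_state();print(s['position'],s['eef_rot'],s['ft_force'],s['q'])
c=proj('w1',[.509,-.24,.19]);print(c)
im=cv2.imread('pics/w1.png');cv2.imwrite('pics/w1v.png',im)
"
```

```text
[ 0.50752345 -0.24150644  0.26980279] [ 1.79940397e+02  2.42495072e-02 -7.50513409e+01] [0.00637589 0.13372488 1.05217447] [-3.75269309e+01  6.99868675e+00  9.13886033e+01 -3.28474861e-02
  8.16682479e+01  3.75291729e+01]
[317.08817356 247.12327735]
```

View pics/w1.png

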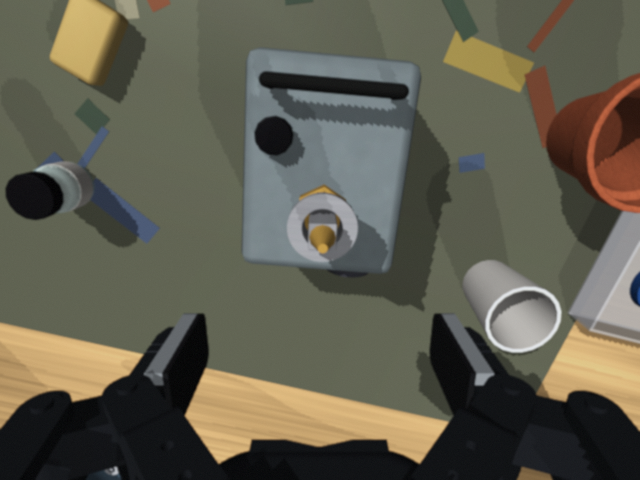

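>>> send_rows --offset '[[0.03, 0.0, 0.03], [0.05, 0.0, 0.04], [0.05, 0.0, 0.04], [0.05, 0, 0.04]]' --rot '[[0, 0, 0], [0, 0, 0], [0, 0, 0], [0, 0, 0]]' --gripper '[1, 1, 1, 1]'

```text
time_s: 1.7
position: [0.5189, -0.2914, 0.229]
eef_rot: [179.9, 0.1, -75.3]
ft_force: [-0.8, 0.3, -0.4]
width: 1.0
```

```bash
python3 -c "
from h import *
cap('wrist','w2');s=robot.get_state();print(s['position'],s['eef_rot'])
def cr(f,u,v,s=10,w=80,h=60):
    im=cv2.imread('pics/'+f+'.png')[v-h//2:v+h//2,u-w//2:u+w//2]
    o=cv2.resize(im,None,fx=s,fy=s,interpolation=cv2.INTER_CUBIC)
    for i in range(0,w,10):
        cv2.line(o,(i*s,0),(i*s,6),(0,0,255),1); cv2.line(o,(0,i*s),(6,i*s),(0,0,255),1)
    return o
c=proj('w2',[.509,-.24,.18]);print(c);u,v=map(int,c);u-=2
a=cr('w1',322,232,8,100,38);b=cr('w2',u,v,8,100,37);print(u,v,a.shape,b.shape)
cv2.imwrite('pics/c2.png',np.vstack([a,b]))
"
```

```text
[ 0.51951766 -0.29090773  0.23002705] [ 1.79959230e+02  6.64519061e-02 -7.52634664e+01]
[218.58684269 262.61772792]
216 262 (304, 800, 3) (288, 800, 3)
```

View pics/c2.png

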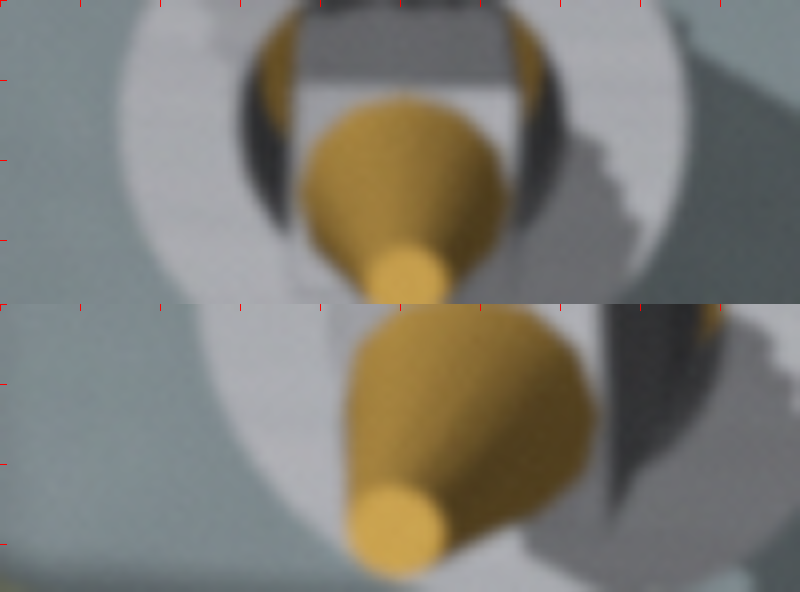

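Cone tip top: w1 (323.1,248.4), w2 (215.6,272.4). The top back edge of the square lies almost horizontal in w1 (row ~223), so the jaws are already nearly aligned with it.

```bash
python3 -c "
from h import *
x,r=tri([('w1',323.1-.4,248.4-.4),('w2',215.6-.4,272.4-.4)]);print('tip',x,r)
print(tri([('w1',322.7,248.),('w2',215.2,272),('scene0',210.6,247.4),('top0',413,263)]))
g=cv2.cvtColor(cv2.imread('pics/w1.png'),6).astype(float)
# back edge: column-wise gradient peak
us=np.arange(312,335);vs=[]
for u in us:
    col=np.diff(g[216:228,u]);col=np.maximum(col,0);k=np.argmax(col);w=col[max(0,k-1):k+2];vs.append(216.5+max(0,k-1)+(w*np.arange(len(w))).sum()/w.sum())
p=np.polyfit(us,vs,1);print(p,np.round(vs,1))
a=atz('w1',312,np.polyval(p,312),.179);b=atz('w1',334,np.polyval(p,334),.179);d=b-a;print('yaw edge',np.degrees(np.arctan2(d[1],d[0])))
for v in (224,226,228):print(v,np.round(g[v,302:342]).astype(int))
l=atz('w1',272+297/8-.4,213+82/8-.4,.179);r=atz('w1',272+521/8-.4,213+82/8-.4,.179);print(l,r,np.linalg.norm(l-r),(l+r)/2)
"
```

```text
tip [ 0.51254541 -0.24244704  0.19883821] [np.float64(9.854457121691467e-05), np.float64(9.854457121689644e-05)]
(array([ 0.51115599, -0.2413206 ,  0.19597546]), [np.float64(0.0015009491999422274), np.float64(0.0005902628164897874), np.float64(0.0014656023867334173), np.float64(0.001003542277137977)])
[2.38565412e-02 2.15501689e+02] [222.8 223.2 223.3 222.8 223.2 223.3 223.2 223.1 222.9 223.1 223.1 223.1
 223.1 223.1 223.1 223.2 223.3 223.4 223.5 223.5 223.5 223.5 223.5]
yaw edge -76.40757203240562
224 [ 96  61  59  74  81  89 104 129 142 145 147 149 146 146 145 144 145 144
 140 139 134 136 137 138 140 142 144 147 148 147 147 147 146 137 114  91
  77  63  50  72]
226 [ 87  54  52  65  78  89 110 135 150 154 155 155 152 151 146 143 140 137
 133 131 127 125 124 122 124 130 137 148 159 165 169 169 170 162 133  97
  69  54  45  60]
228 [ 85  54  46  54  66  81 109 138 152 154 151 145 141 139 135 133 133 128
 127 123 123 118 115 112 108 107 105 107 119 137 156 167 171 160 130  88
  57  47  45  54]
[ 0.51925981 -0.23183606  0.179     ] [ 0.52376508 -0.24863001  0.179     ] 0.01738776103697246 [ 0.52151245 -0.24023303  0.179     ]
```

>>> send_rows --offset '[[-0.03, -0.004, 0], [-0.0486, -0.0059, 0], [-0.0486, -0.0059, 0], [-0.0486, -0.0059, 0.015], [-0.0486, -0.0059, 0.035], [-0.0486, -0.0059, 0.035], [-0.0486, -0.0059, 0.035], [-0.0486, -0.0059, 0.035]]' --rot '[[0, 0, 0.02], [0, 0, 0.02], [0, 0, 0.02], [0, 0, 0.02], [0, 0, 0.02], [0, 0, 0.02], [0, 0, 0.02], [0, 0, 0.02]]' --gripper '[1, 1, 1, 1, 1, 0.6, 0.45, 0.45]'

```text
time_s: 2.42
position: [0.5143, -0.242, 0.1967]
eef_rot: [-179.9, -0.1, -76.3]
ft_force: [-0.4, -0.2, 0.6]
width: 0.605
```

```bash
python3 -c "
from h import *
cap('wrist','w3');s=robot.get_state();print(s)
im=cv2.imread('pics/w3.png');cv2.imwrite('pics/w3v.png',cv2.resize(im[150:480,100:540],(800,600)))
"
```

```text
{'time_s': 2.4667, 'q': array([-3.71605959e+01,  1.13325452e+01,  9.50563419e+01, -2.01681461e-03,
        7.34777766e+01,  3.91137111e+01]), 'joint_vel': array([ 0.06560264, -0.05034446, -0.10900062,  0.01179951, -0.14518997,
        0.04940063]), 'joint_efforts': array([ 3.41245160e-02, -4.37100005e+01, -3.35024750e+01,  1.84286155e-04,
        2.70325143e-02, -2.43806033e-03]), 'position': array([ 0.51450804, -0.24217458,  0.19696239]), 'eef_rot': array([-1.79917384e+02, -1.04675583e-01, -7.62738111e+01]), 'ft_force': array([-0.40508427,  0.2448379 ,  0.08339585]), 'torque': array([ 0.01462975, -0.04972432, -0.00536958]), 'width': 0.5156291238184443}
```

View pics/w3v.png

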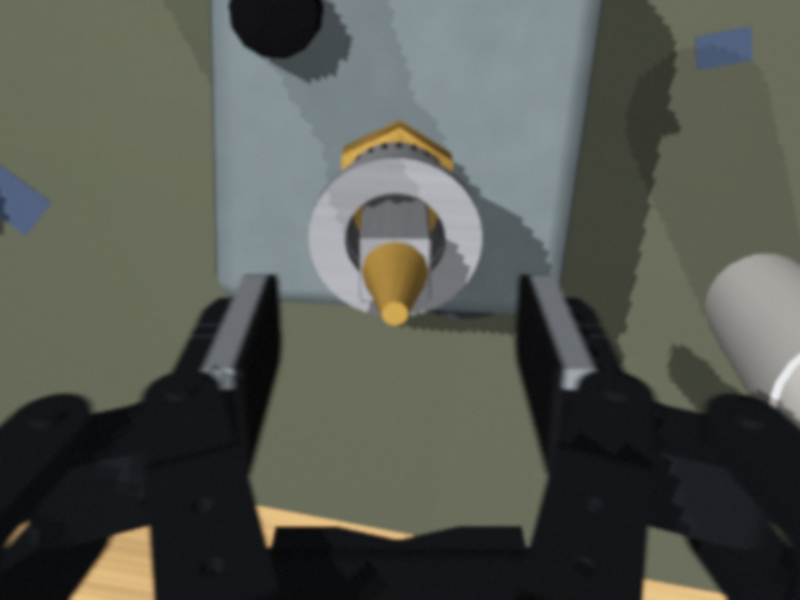

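w3 shows the open jaws straddling the nozzle, with the cone tip at (395,315) in the enlarged crop. The square's faces are parallel to the pads. I'll lower to just above the highest possible ring position and test the centring with a light touch.

>>> send_rows --offset '[[0, 0.0015, 0.012], [0, 0.0015, 0.024], [0, 0.0015, 0.024], [0, 0.0015, 0.024], [0, 0.0015, 0.024], [0, 0.0015, 0.024]]' --rot '[[0, 0, 0], [0, 0, 0], [0, 0, 0], [0, 0, 0], [0, 0, 0], [0, 0, 0]]' --gripper '[0.45, 0.45, 0.4, 0.35, 0.3, 0.3]'

```text
time_s: 2.97
position: [0.5127, -0.242, 0.1715]
eef_rot: [-180.0, -0.0, -76.3]
ft_force: [0.2, 0.7, -0.1]
width: 0.298
```

>>> send_rows --offset '[[0, 0, 0], [0, 0, 0], [0, 0, 0], [0, 0, 0]]' --rot '[[0, 0, 0], [0, 0, 0], [0, 0, 0], [0, 0, 0]]' --gripper '[0.26, 0.24, 0.22, 0.2]'

```text
time_s: 3.3
position: [0.5126, -0.2419, 0.1717]
eef_rot: [-180.0, -0.0, -76.3]
ft_force: [-0.7, 1.1, 1.5]
width: 0.201
```

```bash
python3 -c "
from h import *
for n in (0,1,2):
    cap('wrist','w4');s=robot.get_state();print(s['position'],s['eef_rot'],s['ft_force'],s['torque'],s['width'])
im=cv2.imread('pics/w4.png');cv2.imwrite('pics/w4v.png',cv2.resize(im[180:420,160:480],(800,600)))
"
```

```text
[ 0.51263095 -0.24190171  0.17162709] [-1.79979180e+02 -1.89167957e-02 -7.62587108e+01] [-0.15771285 -0.03951141  2.42187566] [0.04533862 0.07313977 0.03787031] 0.20460537806234877
[ 0.51262036 -0.24190156  0.17163908] [-1.79979482e+02 -2.03590031e-02 -7.62600153e+01] [0.06387967 0.0821087  1.343674  ] [ 0.05999523  0.04351048 -0.02889756] 0.20190759481217224
[ 0.51262045 -0.24190514  0.17162504] [-1.79980798e+02 -1.84096474e-02 -7.62611229e+01] [-0.15176196  0.52633902  1.78473955] [ 0.0814384   0.02304824 -0.02755518] 0.20035248538058148
```

>>> send_rows --offset '[[0, 0, 0], [0, 0, 0], [0, 0, 0]]' --rot '[[0, 0, 0], [0, 0, 0], [0, 0, 0]]' --gripper '[0.17, 0.14, 0.14]'

```text
time_s: 3.7
position: [0.5126, -0.2419, 0.1716]
eef_rot: [-180.0, -0.0, -76.3]
ft_force: [-0.6, 0.9, 3.4]
width: 0.198
```

```bash
python3 -c "
from h import *
for n in (0,1,2):
    cap('wrist','w4');s=robot.get_state();print(s['position'],s['eef_rot'],s['ft_force'],s['torque'],s['width'])
im=cv2.imread('pics/w4.png');cv2.imwrite('pics/w4v.png',cv2.resize(im[180:420,160:480],(800,600)))
"
```

```text
[ 0.51263893 -0.2419274   0.1716105 ] [-1.79980790e+02 -1.90911718e-02 -7.62600821e+01] [-0.53126384  1.29526489  2.74692548] [0.14246493 0.10623683 0.06068341] 0.20350847977588674
[ 0.51263107 -0.2419213   0.17161972] [-1.79978993e+02 -1.98114113e-02 -7.62587060e+01] [-0.59776769  0.04670289  4.54051456] [0.1279229  0.09510392 0.01674596] 0.20475795897076116
[ 0.51260982 -0.24191325  0.17157202] [-1.79981150e+02 -1.60800541e-02 -7.62628325e+01] [-0.87823864  1.42689937  4.06772579] [ 0.14801048  0.03233318 -0.00227581] 0.20089270595351894
```

View pics/w4v.png

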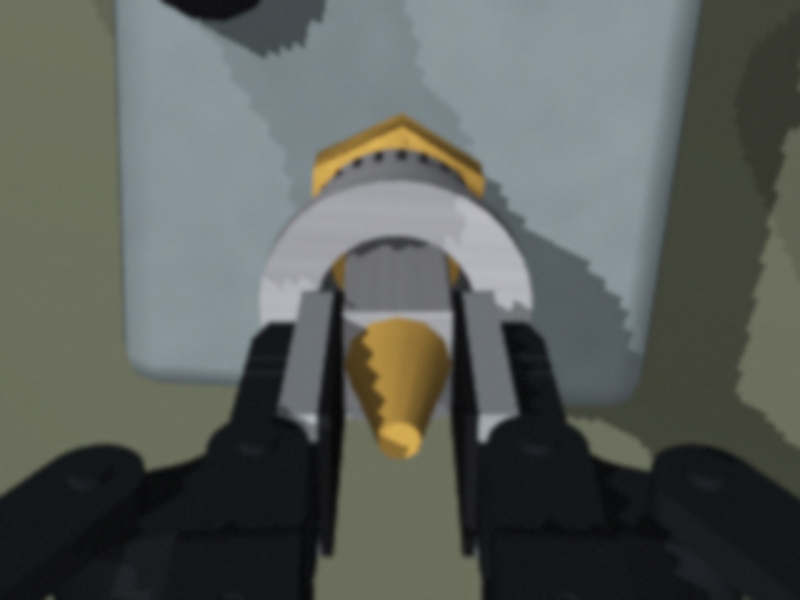

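The square is held at width 0.20, with only about 1 N of side force, so the jaws are centred. Next I'll open slightly and go down to find the ring.

>>> send_rows --offset '[[0, 0, 0], [0, 0, 0], [0, 0, 0], [0, 0, 0.002], [0, 0, 0.004], [0, 0, 0.004], [0, 0, 0.004]]' --rot '[[0, 0, 0], [0, 0, 0], [0, 0, 0], [0, 0, 0], [0, 0, 0], [0, 0, 0], [0, 0, 0]]' --gripper '[0.34, 0.34, 0.34, 0.34, 0.34, 0.34, 0.34]'

```text
time_s: 4.43
position: [0.5123, -0.2417, 0.1669]
eef_rot: [180.0, 0.0, -76.3]
ft_force: [0.3, -0.6, -0.0]
width: 0.339
```

>>> send_rows --offset '[[0, 0, 0.001], [0, 0, 0.002], [0, 0, 0.003], [0, 0, 0.003], [0, 0, 0.003]]' --rot '[[0, 0, 0], [0, 0, 0], [0, 0, 0], [0, 0, 0], [0, 0, 0]]' --gripper '[0.34, 0.34, 0.34, 0.34, 0.34]'

```text
time_s: 4.85
position: [0.5124, -0.2418, 0.1642]
eef_rot: [180.0, 0.0, -76.3]
ft_force: [-1.2, -0.1, 0.6]
width: 0.341
```

>>> send_rows --offset '[[0, 0, 0.001], [0, 0, 0.002], [0, 0, 0.003], [0, 0, 0.003], [0, 0, 0.003]]' --rot '[[0, 0, 0], [0, 0, 0], [0, 0, 0], [0, 0, 0], [0, 0, 0]]' --gripper '[0.34, 0.34, 0.34, 0.34, 0.34]'

```text
time_s: 5.27
position: [0.5124, -0.2418, 0.1612]
eef_rot: [180.0, 0.0, -76.3]
ft_force: [-0.2, -0.1, 0.6]
width: 0.337
```

>>> send_rows --offset '[[0, 0, 0.001], [0, 0, 0.002], [0, 0, 0.003], [0, 0, 0.003], [0, 0, 0.003]]' --rot '[[0, 0, 0], [0, 0, 0], [0, 0, 0], [0, 0, 0], [0, 0, 0]]' --gripper '[0.34, 0.34, 0.34, 0.34, 0.34]'

```text
time_s: 5.68
position: [0.5126, -0.2419, 0.1589]
eef_rot: [-180.0, -0.0, -76.3]
ft_force: [-1.1, 0.5, 4.6]
width: 0.338
```

>>> send_rows --offset '[[0, 0, 0.001], [0, 0, 0.002], [0, 0, 0.002], [0, 0, 0.002], [0, 0, 0.002]]' --rot '[[0, 0, 0], [0, 0, 0], [0, 0, 0], [0, 0, 0], [0, 0, 0]]' --gripper '[0.34, 0.34, 0.34, 0.34, 0.34]'

```text
time_s: 6.1
position: [0.5126, -0.242, 0.1571]
eef_rot: [-180.0, -0.0, -76.3]
ft_force: [-2.6, 1.1, 6.2]
width: 0.34
```

>>> send_rows --offset '[[0, 0, 0.001], [0, 0, 0.002], [0, 0, 0.003], [0, 0, 0.003], [0, 0, 0.003]]' --rot '[[0, 0, 0], [0, 0, 0], [0, 0, 0], [0, 0, 0], [0, 0, 0]]' --gripper '[0.34, 0.34, 0.34, 0.34, 0.34]'

```text
time_s: 6.52
position: [0.5127, -0.242, 0.1545]
eef_rot: [-180.0, -0.0, -76.3]
ft_force: [-3.9, 2.2, 10.7]
width: 0.338
```

```bash
cat > st.py <<'E'
from h import *
F=[];P=[]
for n in range(6):
    robot.capture('wrist');s=robot.get_state();F.append(s['ft_force']);P.append(s['position'])
print(np.mean(F,0),np.std(F,0),np.mean(P,0),s['width'],s['time_s'])
E
python3 st.py
```

```text
[-3.11743109  2.04794959  9.1569235 ] [0.54807749 0.53199956 0.25506351] [ 0.51265806 -0.24197575  0.15447959] 0.3385606875452666 6.8167
```

Fit: ring contact is at TCP z≈0.1597 and the sleeve is about 5.2 mm down, with 9.2 N, which agrees with the spring law. I'll narrow the jaws here, where there's margin, to measure how far the fingertips swing forward.

>>> send_rows --offset '[[0, 0, 0], [0, 0, 0], [0, 0, 0], [0, 0, 0]]' --rot '[[0, 0, 0], [0, 0, 0], [0, 0, 0], [0, 0, 0]]' --gripper '[0.31, 0.28, 0.25, 0.25]'

```text
time_s: 7.15
position: [0.5133, -0.2425, 0.1549]
eef_rot: [-179.9, -0.1, -76.3]
ft_force: [-1.9, 0.6, 9.6]
width: 0.25
```

```bash
python3 st.py
```

```text
[-1.50703466  0.72703036  9.30802131] [0.44569729 0.24487816 0.39090541] [ 0.51329711 -0.24247656  0.15491813] 0.2481609486858142 7.45
```

>>> send_rows --offset '[[0, 0, 0.001], [0, 0, 0.002], [0, 0, 0.003], [0, 0, 0.004], [0, 0, 0.004], [0, 0, 0.004]]' --rot '[[0, 0, 0], [0, 0, 0], [0, 0, 0], [0, 0, 0], [0, 0, 0], [0, 0, 0]]' --gripper '[0.25, 0.25, 0.25, 0.25, 0.25, 0.25]'

```text
time_s: 7.95
position: [0.5133, -0.2425, 0.1514]
eef_rot: [-179.9, -0.1, -76.3]
ft_force: [-2.6, 2.8, 13.6]
width: 0.254
```

```bash
python3 st.py
```

```text
[-3.22709925  1.87053737 12.74523615] [0.36555535 0.46459432 0.34082936] [ 0.5133205  -0.24248486  0.15140783] 0.2560214392708081 8.25
```

>>> send_rows --offset '[[0, 0, 0.0003], [0, 0, 0.0006], [0, 0, 0.0006], [0, 0, 0.0006]]' --rot '[[0, 0, 0], [0, 0, 0], [0, 0, 0], [0, 0, 0]]' --gripper '[0.25, 0.25, 0.25, 0.25]'

```text
time_s: 8.58
position: [0.5133, -0.2425, 0.1509]
eef_rot: [-179.9, -0.1, -76.3]
ft_force: [-3.0, 1.7, 13.7]
width: 0.251
```

```bash
python3 st.py
```

```text
[-3.11538078  2.11306934 13.30487386] [0.41603198 0.66102894 0.47190121] [ 0.51333767 -0.24249644  0.15090903] 0.25181596289914976 8.8833
```

Force is 13.3 N, so the sleeve is about 9.3 mm back. Now I'll close on the square while still pushing.

>>> send_rows --offset '[[0, 0, 0], [0, 0, 0], [0, 0, 0], [0, 0, 0]]' --rot '[[0, 0, 0], [0, 0, 0], [0, 0, 0], [0, 0, 0]]' --gripper '[0.22, 0.19, 0.16, 0.14]'

```text
time_s: 9.22
position: [0.5136, -0.2428, 0.1511]
eef_rot: [-179.9, -0.2, -76.3]
ft_force: [-2.0, 1.7, 13.4]
width: 0.201
```

```bash
python3 st.py
```

```text
[-2.39993302  1.12770442 13.09048779] [0.34423097 0.36102668 0.19161646] [ 0.51363752 -0.24281297  0.15113557] 0.20960772773140998 9.5167
```

>>> send_rows --offset '[[0, 0, 0], [0, 0, 0], [0, 0, -0.001], [0, 0, -0.002], [0, 0, -0.003], [0, 0, -0.004], [0, 0, -0.005], [0, 0, -0.005]]' --rot '[[0, 0, 0], [0, 0, 0], [0, 0, 0], [0, 0, 0], [0, 0, 0], [0, 0, 0], [0, 0, 0], [0, 0, 0]]' --gripper '[0.12, 0.12, 0.12, 0.12, 0.12, 0.12, 0.12, 0.12]' --squeeze 35

```text
time_s: 10.18
position: [0.5133, -0.2424, 0.1547]
eef_rot: [-179.9, -0.1, -76.3]
ft_force: [1.1, -0.6, 7.4]
width: 0.202
```

```bash
python3 st.py
```

```text
[ 1.43575871 -0.51401109  6.50142725] [0.43607201 0.52955978 0.380323  ] [ 0.51335011 -0.24242473  0.15468021] 0.20252973279493208 10.4833
```

>>> send_rows --offset '[[0, 0, -0.001], [0, 0, -0.002], [0, 0, -0.003], [0, 0, -0.004], [0, 0, -0.005], [0, 0, -0.005]]' --rot '[[0, 0, 0], [0, 0, 0], [0, 0, 0], [0, 0, 0], [0, 0, 0], [0, 0, 0]]' --gripper '[0.12, 0.12, 0.12, 0.12, 0.12, 0.12]'

```text
time_s: 10.98
position: [0.5123, -0.2415, 0.157]
eef_rot: [180.0, 0.1, -76.3]
ft_force: [5.3, -1.7, -6.8]
width: 0.197
```

>>> send_rows --offset '[[0, 0, -0.002], [0, 0, -0.004], [0, 0, -0.005], [0, 0, -0.005]]' --rot '[[0, 0, 0], [0, 0, 0], [0, 0, 0], [0, 0, 0]]' --gripper '[0.12, 0.12, 0.12, 0.12]'

```text
time_s: 11.32
position: [0.5119, -0.2416, 0.1634]
eef_rot: [179.9, 0.1, -76.3]
ft_force: [-0.3, -0.0, 0.4]
width: 0.209
```

There was a momentary −6.8 N pull, then the force went free. I'll check whether the nozzle is still in the jaws.

```bash
python3 -c "
from h import *
F=[]
for n in (0,1,2,3):
    cap('wrist','w5');s=robot.get_state();F.append(s['ft_force'])
print(np.mean(F,0),s['position'],s['width'])
im=cv2.imread('pics/w5.png');cv2.imwrite('pics/w5v.png',cv2.resize(im[180:420,160:480],(800,600)))
p=s['position'];print((proj('w5',[p[0],p[1],.199])-[160,180])*2.5,(proj('w5',[p[0],p[1],.211])-[160,180])*2.5)
"
```

```text
[ 0.20839823 -0.01949405 -0.9507715 ] [ 0.51212149 -0.24166721  0.16339719] 0.20460689519812508
[392.03424471 479.55252375] [391.45412615 545.23875651]
```

View pics/w5v.png

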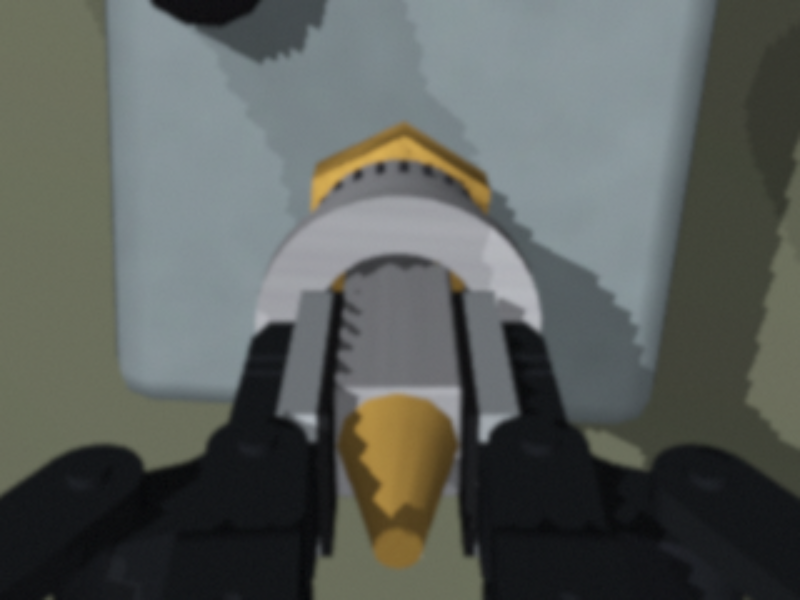

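The cone tip appears at (398,550), which is z≈0.211. It has risen 12 mm with the jaws, and Fz is −0.95 N, the nozzle's weight. It is unlocked and held, so I'll keep drawing it straight up.

>>> send_rows --offset '[[0, 0, -0.004], [0, 0, -0.008], [0, 0, -0.012], [0, 0, -0.016], [0, 0, -0.02], [0, 0, -0.024], [0, 0, -0.028], [0, 0, -0.028]]' --rot '[[0, 0, 0], [0, 0, 0], [0, 0, 0], [0, 0, 0], [0, 0, 0], [0, 0, 0], [0, 0, 0], [0, 0, 0]]' --gripper '[0.12, 0.12, 0.12, 0.12, 0.12, 0.12, 0.12, 0.12]'

```text
time_s: 12.18
position: [0.513, -0.2422, 0.1929]
eef_rot: [-179.9, -0.1, -76.3]
ft_force: [0.5, 0.3, -0.7]
width: 0.204
```

>>> send_rows --offset '[[0, 0, -0.01], [0, 0, -0.03], [0, 0, -0.05], [0, 0, -0.05], [0, 0, -0.05]]' --rot '[[0, 0, 0], [0, 0, 0], [0, 0, 0], [0, 0, 0], [0, 0, 0]]' --gripper '[0.12, 0.12, 0.12, 0.12, 0.12]'

```text
time_s: 12.6
position: [0.5132, -0.2424, 0.2432]
eef_rot: [-179.9, -0.1, -76.3]
ft_force: [0.3, -0.2, -1.1]
width: 0.202
```

```bash
python3 -c "
from h import *
s=robot.get_state();print(s['position'],s['eef_rot'],s['ft_force'],s['width'])
from scipy.spatial.transform import Rotation as R
T=R.from_euler('xyz',s['eef_rot'],degrees=True).as_matrix();print(T.T@(np.array([.586,.190,.24])-s['position']))
"
```

```text
[ 0.51315629 -0.2423516   0.24321891] [-1.79888593e+02 -1.36913411e-01 -7.62592125e+01] [ 0.25233949 -0.17740601 -1.11040097] 0.20202577147587045
[-0.40268182 -0.17345057  0.00259393]
```

>>> send_rows --offset '[[-0.03, -0.013, 0], [-0.34, -0.146, 0], [-0.34, -0.146, 0], [-0.34, -0.146, 0], [-0.34, -0.146, 0], [-0.34, -0.146, 0], [-0.34, -0.146, 0], [-0.34, -0.146, 0]]' --rot '[[0, 0, 0], [0, 0, 0], [0, 0, 0], [0, 0, 0], [0, 0, 0], [0, 0, 0], [0, 0, 0], [0, 0, 0]]' --gripper '[0.12, 0.12, 0.12, 0.12, 0.12, 0.12, 0.12, 0.12]'

```text
time_s: 13.27
position: [0.5651, 0.0802, 0.2402]
eef_rot: [179.9, 0.0, -76.3]
ft_force: [0.2, -0.8, -0.8]
width: 0.203
```

```bash
cat > m.py <<'E'
import sys
from h import *
from scipy.spatial.transform import Rotation as R
s=robot.get_state();print(s['time_s'],s['position'],s['eef_rot'],s['ft_force'],s['width'])
T=R.from_euler('xyz',s['eef_rot'],degrees=True).as_matrix();print(T.T@(np.array([float(a) for a in sys.argv[1:4]])-s['position']))
E
python3 m.py .586 .190 .20
```

```text
13.2667 [0.56512829 0.08016904 0.24024313] [ 1.79879397e+02  3.65112608e-02 -7.62686363e+01] [ 0.21407377 -0.75051279 -0.79016096] 0.20302560606144496
[-0.10171194 -0.04643049  0.04021031]
```

>>> send_rows --offset '[[-0.03, -0.02, 0.01], [-0.06, -0.04, 0.02], [-0.06, -0.04, 0.02], [-0.06, -0.04, 0.02], [-0.06, -0.04, 0.02]]' --rot '[[0, 0, 0], [0, 0, 0], [0, 0, 0], [0, 0, 0], [0, 0, 0]]' --gripper '[0.12, 0.12, 0.12, 0.12, 0.12]'

```text
time_s: 13.68
position: [0.5898, 0.1457, 0.2203]
eef_rot: [179.9, 0.0, -76.2]
ft_force: [-0.4, 0.1, -0.6]
width: 0.203
```

```bash
python3 -c "
from h import *
cap('wrist','w6')"; python3 m.py .586 .190 .15
```

```text
13.7333 [0.59013993 0.14510603 0.2209817 ] [ 1.79916241e+02 -7.40088085e-03 -7.62865983e+01] [-0.60513414  0.29756601 -0.00205472] 0.20248159256353515
[-0.04460481 -0.00672464  0.07096619]
```

>>> send_rows --offset '[[-0.02, -0.003, 0.02], [-0.0446, -0.0067, 0.05], [-0.0446, -0.0067, 0.07], [-0.0446, -0.0067, 0.07], [-0.0446, -0.0067, 0.07]]' --rot '[[0, 0, 0], [0, 0, 0], [0, 0, 0], [0, 0, 0], [0, 0, 0]]' --gripper '[0.12, 0.12, 0.12, 0.12, 0.12]'

```text
time_s: 14.15
position: [0.5858, 0.1893, 0.1511]
eef_rot: [179.9, -0.0, -76.3]
ft_force: [0.0, 0.9, -0.9]
width: 0.203
```

```bash
python3 -c "
from h import *
cap('wrist','w7')
P=[]
for f in('w6','w7'):
    c=proj(f,[.586,.19,.045]);print(f,c);u,v=map(int,c)
    u=min(max(u,50),590);v=min(max(v,37),442);print(u-50,v-37)
    P.append(cv2.resize(cv2.imread('pics/'+f+'.png')[v-37:v+37,u-50:u+50],None,fx=8,fy=8,interpolation=2)[:300] if 0 else cv2.resize(cv2.imread('pics/'+f+'.png')[v-30:v+30,u-40:u+40],None,fx=5,fy=5,interpolation=2)); print('origin',u-40,v-30)
w=cv2.resize(cv2.imread('pics/w7.png'),(400,300))
cv2.imwrite('pics/c3.png',np.vstack([np.hstack(P),np.hstack([cv2.resize(cv2.imread('pics/w6.png'),(400,300)),w])]))
"; python3 m.py .586 .190 .15
```

```text
w6 [265.18099571 200.63467095]
215 163
origin 225 170
w7 [316.91508194 234.26613417]
266 197
origin 276 204
14.2 [0.58719256 0.18938982 0.15275812] [-1.79955767e+02 -2.53440200e-02 -7.63574914e+01] [-0.04252891 -0.06171361  0.51932229] 0.19884685432391316
[-0.00087547  0.00101713  0.00275694]
```

View pics/c3.png

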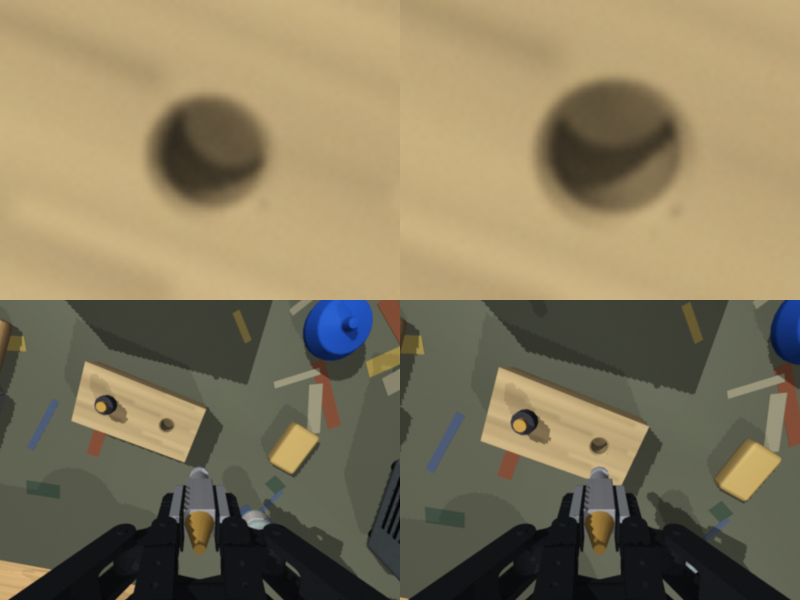

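Hole centre: w6 (266.2,200.0), w7 (318.2,233.0). In w7 the cone tip is near (320,395).

```bash
python3 -c "
from h import *
x,r=tri([('w6',266.2,200.),('w7',318.2,233.)]);print(x,r)
print(atz('w6',266.2,200.,.045),atz('w7',318.2,233.,.045))
hsv=cv2.cvtColor(cv2.imread('pics/w7.png'),40)
m=cv2.inRange(hsv,(12,120,70),(28,255,255))[330:400,290:345]
ys,xs=np.nonzero(m);print(xs.min()+290,xs.max()+290,ys.min()+330,ys.max()+330, [(y+330,xs[ys==y].mean()+290,len(xs[ys==y])) for y in range(ys.max()-16,ys.max()+1,4)])
"; python3 m.py .586 .190 .15
```

```text
[0.58655243 0.18932773 0.04380864] [np.float64(0.00013739030109863513), np.float64(0.00013739030109907356)]
[0.58673045 0.18928291 0.045     ] [0.58706717 0.18937476 0.045     ]
297 341 338 399 [(383, np.float64(320.0), 27), (387, np.float64(320.5), 24), (391, np.float64(319.40909090909093), 22), (395, np.float64(319.0), 21), (399, np.float64(319.0), 19)]
14.2 [0.58719256 0.18938982 0.15275812] [-1.79955767e+02 -2.53440200e-02 -7.63574914e+01] [-0.04252891 -0.06171361  0.51932229] 0.19884685432391316
[-0.00087547  0.00101713  0.00275694]
```

>>> send_rows --offset '[[-0.0007, -0.0006, 0.02], [-0.0007, -0.0006, 0.04], [-0.0007, -0.0006, 0.052], [-0.0007, -0.0006, 0.052], [-0.0007, -0.0006, 0.052], [-0.0007, -0.0006, 0.052]]' --rot '[[0, 0, 0], [0, 0, 0], [0, 0, 0], [0, 0, 0], [0, 0, 0], [0, 0, 0]]' --gripper '[0.12, 0.12, 0.12, 0.12, 0.12, 0.12]'

```text
time_s: 14.7
position: [0.5883, 0.1913, 0.1015]
eef_rot: [-179.9, -0.0, -76.3]
ft_force: [-0.0, 0.4, -0.9]
width: 0.198
```

```bash
python3 -c "
from h import *
cap('wrist','w8')
s=robot.get_state();p=s['position']
print(proj('w8',[.5868,.1893,.045]),proj('w8',[p[0],p[1],p[2]+.048]),proj('w8',[p[0]-.0008,p[1]-.0009,p[2]+.048]),proj('w8',[p[0]-.0008,p[1]-.0009,p[2]-.038]))
cv2.imwrite('pics/w8v.png',cv2.resize(cv2.imread('pics/w8.png')[200:440,160:480],(800,600),interpolation=2))
"; python3 m.py .5876 .1902 .083
```

```text
[320.52739074 266.77961431] [316.15330527 398.61475881] [318.48691287 401.36095403] [318.58784813 279.28117016]
14.75 [0.58832251 0.19146641 0.10162228] [-1.79831565e+02 -1.98639074e-02 -7.62843995e+01] [ 0.7433453  -0.63351593 -0.84808797] 0.20360806977368137
[0.00105253 0.00105692 0.01861962]
```

View pics/w8v.png

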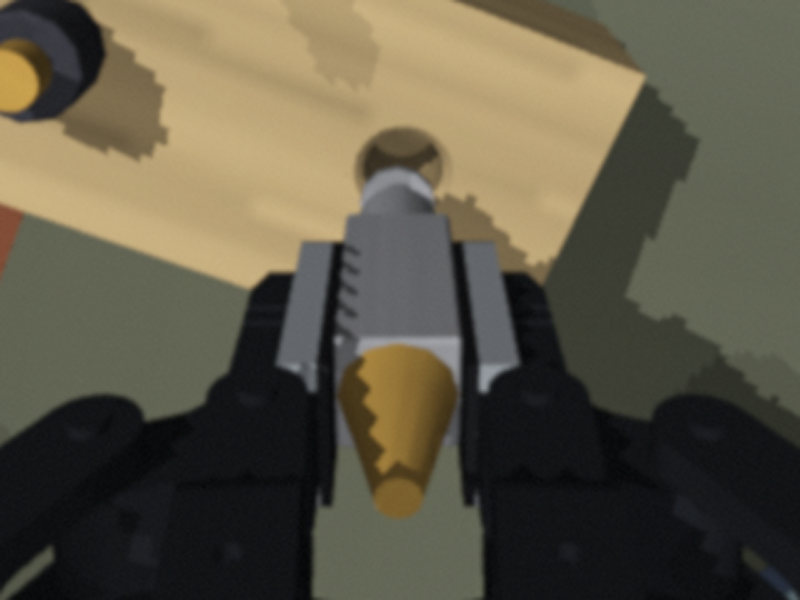

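In w8 the hole centre is at (400,166) and the nozzle axis at x≈398. Only about 1 mm of correction is left before insertion.

>>> send_rows --offset '[[0.0008, 0.0013, 0], [0.0008, 0.0013, 0.005], [0.0008, 0.0013, 0.01], [0.0008, 0.0013, 0.015], [0.0008, 0.0013, 0.018], [0.0008, 0.0013, 0.021], [0.0008, 0.0013, 0.023], [0.0008, 0.0013, 0.023]]' --rot '[[0, 0, 0], [0, 0, 0], [0, 0, 0], [0, 0, 0], [0, 0, 0], [0, 0, 0], [0, 0, 0], [0, 0, 0]]' --gripper '[0.12, 0.12, 0.12, 0.12, 0.12, 0.12, 0.12, 0.12]'

```text
time_s: 15.42
position: [0.5854, 0.1905, 0.0759]
eef_rot: [179.9, 0.0, -76.3]
ft_force: [-1.0, 0.4, -1.1]
width: 0.198
```

```bash
python3 st.py
```

```text
[ 0.14125411  0.02440909 -1.16967336] [0.44055266 0.34919015 0.52270124] [0.58599038 0.19052322 0.07678063] 0.20834542953739812 15.7167
```

The tip is already about 6 mm inside the hole with no contact force. I'll continue down.

>>> send_rows --offset '[[0, 0, 0.003], [0, 0, 0.006], [0, 0, 0.009], [0, 0, 0.012], [0, 0, 0.014], [0, 0, 0.016], [0, 0, 0.016]]' --rot '[[0, 0, 0], [0, 0, 0], [0, 0, 0], [0, 0, 0], [0, 0, 0], [0, 0, 0], [0, 0, 0]]' --gripper '[0.12, 0.12, 0.12, 0.12, 0.12, 0.12, 0.12]'

```text
time_s: 16.3
position: [0.5855, 0.1905, 0.0601]
eef_rot: [179.9, 0.0, -76.3]
ft_force: [-0.9, -0.1, -1.0]
width: 0.201
```

```bash
python3 st.py
```

```text
[-0.26042629  0.00824217 -0.77323408] [0.54025754 0.31157363 0.41836943] [0.58592605 0.19050309 0.06072259] 0.20589479453336929 16.6
```

Expected home is TCP z≈0.057. I'll step down until it touches.

>>> send_rows --offset '[[0, 0, 0.001], [0, 0, 0.002], [0, 0, 0.003], [0, 0, 0.003], [0, 0, 0.003]]' --rot '[[0, 0, 0], [0, 0, 0], [0, 0, 0], [0, 0, 0], [0, 0, 0]]' --gripper '[0.12, 0.12, 0.12, 0.12, 0.12]'

```text
time_s: 17.02
position: [0.5858, 0.1905, 0.0576]
eef_rot: [180.0, 0.0, -76.3]
ft_force: [1.1, 0.7, -0.2]
width: 0.204
```

>>> send_rows --offset '[[0, 0, 0.0005], [0, 0, 0.001], [0, 0, 0.001], [0, 0, 0.001]]' --rot '[[0, 0, 0], [0, 0, 0], [0, 0, 0], [0, 0, 0]]' --gripper '[0.12, 0.12, 0.12, 0.12]'

```text
time_s: 17.35
position: [0.586, 0.1905, 0.0571]
eef_rot: [-180.0, -0.0, -76.3]
ft_force: [-2.6, -0.8, 3.2]
width: 0.199
```

```bash
python3 st.py
```

```text
[-2.65066736 -0.26768131  5.25922105] [0.33682186 0.40305231 0.49971464] [0.58601826 0.19053121 0.05715128] 0.20280220395630902 17.65
```

It touches at z=0.0571 with 5 N, which is the expected home height. Releasing.

>>> send_rows --offset '[[0, 0, -0.0005], [0, 0, -0.0005], [0, 0, -0.0005], [0, 0, -0.0005], [0, 0, -0.0005], [0, 0, -0.0005]]' --rot '[[0, 0, 0], [0, 0, 0], [0, 0, 0], [0, 0, 0], [0, 0, 0], [0, 0, 0]]' --gripper '[0.2, 0.25, 0.32, 0.4, 0.5, 0.5]'

```text
time_s: 18.15
position: [0.5858, 0.1905, 0.057]
eef_rot: [180.0, 0.0, -76.3]
ft_force: [-0.2, -0.0, 0.3]
width: 0.499
```

>>> send_rows --offset '[[0, 0, -0.01], [0, 0, -0.03], [0, 0, -0.06], [0, 0, -0.09], [0, 0, -0.12], [0, 0, -0.12], [0, 0, -0.12]]' --rot '[[0, 0, 0], [0, 0, 0], [0, 0, 0], [0, 0, 0], [0, 0, 0], [0, 0, 0], [0, 0, 0]]' --gripper '[0.5, 0.5, 0.5, 0.5, 0.5, 0.5, 0.5]'

```text
time_s: 18.73
position: [0.5877, 0.1908, 0.1808]
eef_rot: [-179.7, -0.0, -76.3]
ft_force: [0.2, 0.1, -0.4]
width: 0.5
```

```bash
python3 st.py; python3 -c "
from h import *
cap('wrist','w9');cap('scene','scene9');cap('top','top9')
s=lambda f,x,y,w,h:cv2.resize(cv2.imread('pics/'+f+'.png')[y:y+h,x:x+w],(400,300),interpolation=2)
print(proj('w9',[.5868,.1893,.045]),proj('w9',[.5868,.1893,.105]),proj('scene9',[.5868,.1893,.105]))
cv2.imwrite('pics/c4.png',np.vstack([np.hstack([s('w9',0,0,640,480),s('w9',240,160,160,120)]),np.hstack([s('scene9',170,230,80,60),s('scene9',350,180,100,75)])]))
"
```

```text
[ 0.2467261   0.27384421 -0.36454309] [0.43354921 0.49585523 0.43429911] [0.58526897 0.19043009 0.17650419] 0.4978077570400497 19.0333
[319.98140304 222.04768558] [320.22720922 251.37461982] [381.48311253 203.32397629]
```

View pics/c4.png

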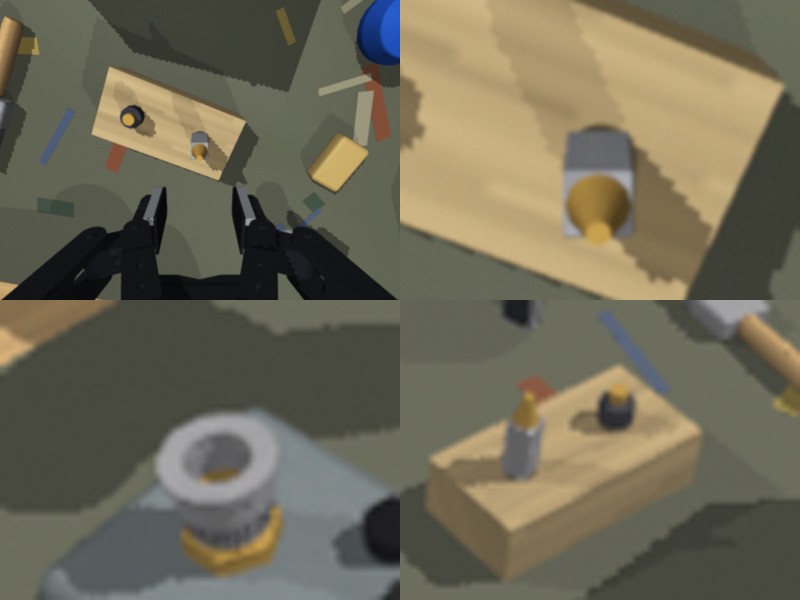

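The nozzle stands upright in the free hole. Its cone tip is at w9 (319,253), against a predicted (320,251) for fully home. The coupling is empty with its sleeve forward, so I'm handing in.

```bash
python3 -c "
from plant import robot
print(robot.sign_off())"
```

```text
the job is handed in; nothing more can be done
None
```

The nozzle is out of the coupling and standing upright, fully home, in the rack's free hole. I handed the job in at about 19 s, and the hand-in reports no verdict.

- **Unplugging:** I found the thumb ring by touch, with the fingertips meeting it at a TCP height of about 0.160 m. I pushed the sleeve back about 9.3 mm with 13.3 N, gripped the square body while still pushing, and drew the nozzle straight up. There was one brief upward pull of about 7 N just before the nipple came free, well under the 30 N limit.
- **Placing:** The nozzle went into the hole without contact and landed at a TCP height of 0.0571 m with about 5 N, which is the expected home height. I then released it and raised the open gripper clear.
- **Last checks:** In the final wrist picture the cone tip was within 2 pixels of where it should be when fully home. The scene picture shows the coupling empty and its ring up. The spare fitting and the sponge look undisturbed in the views I checked, and the wrist force was back to about zero.
- **Not checked directly:** I judged the sleeve's return to within 1 mm only by eye, and did not measure the other loose things again after the move.

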